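# Eject a cylinder from its leaning fixture and stand it in the square tray

## Task

Press the fixture's ejector lever all the way down so that the cylinder rises out of its leaning pocket, then grip the raised cylinder and draw it right out. Stand it gently upright, still the same end up, on the floor of the square steel tray, let go, and leave the other loose parts where they are.

Things in the scene. Friction and masses are not known exactly. Their poses are not given: they have to be found in the camera images.
- turntable: Locked round turntable fixture (224 mm across, 30 mm high, does not turn): a cast aluminium block with a leaning round pocket in the middle, and on its +y side the steel ejector lever, which points out along +y. Origin at the centre of the turntable's underside; at yaw 0 the pocket leans to -x.
- lever_pad (a point): Centre of the top face of the steel paddle (50 mm along the turntable's x, 40 mm along the lever, 12 mm thick) at the lever's free end, 120 mm from its level hinge. The lever slopes up 0.25 rad at the start and down 0.25 rad when fully pressed: the paddle comes down 59 mm and shifts less than 8 mm sideways. Pressing takes 4 to 8 N.
- lever (a joint): Angle of the ejector lever: 0 up (start), 0.5 rad fully pressed, on its stop. No spring: it is stiff and stays where it is left. It lifts the ejector under the cylinder 8.4 mm per 0.1 rad, 42 mm in all.
- pocket_mouth (a point): Centre of the pocket's mouth (47 mm bore) in the upper face (84 x 90 mm) of the block. z: the pocket's axis, outwards, leaning 0.61 rad from vertical; y is level. A clear guard plate 90 mm wide stands parallel to z behind the mouth, its near face 67 mm from the axis at +x, reaching 88 mm above the face: it overhangs, so a gripper coming straight down meets it. The rest is clear.
- tube_center (a point): Centre (half-way up) of the short capped silver cylinder, solid to the touch, 44 mm in diameter and 90 mm long, about 0.3 kg. Its z axis is its length and points to its capped top end. At the start it is seated in the pocket, its top 2 mm below the face; with the lever fully pressed about 40 mm of it stand out of the face.
- tray_in (a point): Centre of the inner floor of the shallow square steel tray, 4 mm above the bench (124 x 124 mm outside, 116 mm inside, rim 12 mm above the inner floor), fixed to the bench. Its x and y axes run along its sides.
- dish: Round shallow steel dish, 124 mm across, 22 mm high, fixed; not the tray. Origin at the centre of its underside.
- valve_cover: Loose upright clear polycarbonate valve cover, 90 x 66 mm foot, 105 mm high. Origin at the centre of its underside.
- foot_bracket: Loose L-shaped steel foot bracket, 80 x 60 mm, 55 mm high. Origin at the centre of its underside.
- long_tube: Loose longer silver tube, 44 mm in diameter, 150 mm high, standing on the bench; not the one wanted. Origin at the centre of its underside.
- end_cap: Loose square aluminium end cap, 55 x 55 mm, 42 mm high. Origin at the centre of its underside.
- cushion_screw: Loose red anodized cushion screw, 61 mm long, 24 mm thick, lying on the bench. Origin under its middle.
Not all that is in view belongs to the job. Leave any blue or red look-alike of the part that bears tube_center alone.

How it is judged:
By the outcome, as a careful person would: the job done as asked, in the order asked, and still so for the second after the job is handed in, with the robot touching nothing.
It also fails if it takes over 54 s, if anything falls off the work surface, if the arm or the gripper's body presses on something with over 40 N, if the wrist force passes 120 N, or if a joint passes its speed limit or range.

## Robot

A 7-joint arm with a two-finger parallel gripper is mounted at the origin on the work surface. World frame = base frame: x ahead of the robot, y to its left, z up, the work surface at z = 0. Lengths are in m, angles in rad, forces in N, time in s.
With the tool pointing down it reaches from about 0.425 to 0.95 m from the base axis. Payload 4.7 kg.
Tool frame: the origin (TCP) lies on the centre line of the jaws, within the pads' length; the fingertips stand 14 mm ahead of it and the grasp point (between the pads) lies 5 mm behind it; z points along the fingers, y is the line along which they close (so a half turn about z gives the same grasp; the last joint's range is limited). The gripper opens to 85 mm and grips with 20 to 120 N. Pads are 22 mm wide; open, the fingers measure 114 mm over their backs; the gripper's body (76 mm by 85 mm) begins 54 mm behind the grasp point. The pads swing forward as they close: fully open they stand 13 mm farther back than shut.
Start: joints at [1.217, 0.469, -0.049, 1.532, 0.024, 1.141, -0.082], TCP at [0.215, -0.64, 0.245] pointing down, gripper open.
Joint ranges: [-2.59, 2.59], [-0.33, 1.99], [-1.39, 1.29], [0.1, 2.45], [-1.04, 4.18], [0.21, 1.99], [-2.66, 2.66]. Speed limits (rad/s): [2.57, 2.57, 3.14, 3.14, 3.14, 3.14, 3.14].

## Interface

Orientations are given as a rotation vector (axis times angle).
In Python, from station import manip gives the robot as it stands. The module is installed in compiled form; this text tells all that it offers.
- The arm moves only by the tool play_rows, never from a script. Its argument "targets" is a list of rows, each a list of 7 numbers: the finger opening in mm, from 0 to 85.4, then the shift along the tool's x, y, z in mm, then the turn, a rotation vector about the tool's x, y, z in degrees. In form: [[claw, dx, dy, dz, rx, ry, rz], ...]. A call has 1 to 20 rows; each row is the pose to reach, as a shift and turn from the pose commanded when the call began, along the tool's axes at that moment; what a row does not reach only later rows make up. A row lasts 1/8 s, in which the tool goes at most 62.5 mm and 10.7 degrees, less where a joint would pass 70% of its speed; a pose out of reach is approached as far as the arm can. A call with a gripper value outside its range is refused whole. The fingers move at their own pace and stop on an object; "force" is the grip in N (left out, the last holds). Time passes only in rows, so rows that repeat a pose let the fingers close. It gives the time, the measured TCP pose, the force, the opening and the grip force at its end, in the units of the state.
- manip.observe(): the state, without advancing time (a new reading comes with each control period).
- manip.camera(name): name is "scene" or "top"; returns a dict with "img" (384x512x3 uint8, red, green, blue), "vertical_fov" (degrees; the focal length in pixels is half the picture's height over the tangent of half this angle, whatever the lens; pixels are square), "cx", "cy" (the principal point, pixels), "position" and "orientation" of the camera in the world. Camera axes: x right, y down, z forward; pixel columns grow to the right and rows downward; lengths in m; the calibration is good to about 2 mm. A picture is of the moment at which its call begins. There is no depth.
- manip.job_done(): hands the job in; it is judged then, once.
Trained networks look in the newest picture that a camera, given by its name, has taken for a name from the list of things; names that differ only in an ending like _2 or _b are one class to them, and where a whole thing is asked for, a point or a joint stands for the part that bears it (a point fixed in the world has none). Each returns a list of dicts, best first, with "conf" (0 to 1); they miss things now and then, are a little off and sometimes report something else, mostly with a low value. They report only what shows in the picture. A call takes as long as a camera call. They do not tell look-alikes from the thing itself.
- manip.silhouettes(query, camera): "mask" (384x512 bool, what is visible of it) and "extent" ([left, top, right, bottom] in pixels, round what is visible of it).
The state is a dict: "clock": time; "joints": joint angles; "qvel": joint speeds; "joint_efforts": joint torques, N m; "position": TCP position; "tool_rot": TCP orientation; "contact_force": force on the tool from outside, world axes, zero at the start; "wrist_torque": the same for the moment, N m; "grip_width": opening from 0.0 (shut) to 1.0 (fully open); "finger_force": force on a finger pad.
Only numpy, scipy, OpenCV 4.12 (cv2) and the standard library are available. Lean on these libraries where they do the work, as an engineer would, in place of code of your own. Each camera call takes 0.05 s, during which the arm holds its last target. There are 200 camera calls.

## Working session

There is one attempt and no reset: what is moved stays moved. The work goes in short steps, Python scripts to look and compute and a tool call to move; the robot and the scene stay as the last step left them, time stands still between calls to the robot, and variables do not carry over. Pictures are saved under pics/ and viewed, at most 10 in all, crops included, and the job is handed in when it is done.

Besides the shell and the picture viewer there is one more tool, called after "Emit:" as name(argument=value, ...), one argument or row to a line, values as JSON. play_rows: Moves the arm, as the interface text tells. Its arguments: {"type":"object","properties":{"targets":{"type":"array","items":{"type":"array","items":{"type":"number"}}},"force":{"type":"number"}},"required":["targets"]}

```bash
mkdir -p pics
cat > h.py <<'E'
from station import manip
import numpy as np, cv2
from scipy.spatial.transform import Rotation as R
def rot(o):
    o=np.array(o,float)
    if o.shape==(3,3): return o
    return (R.from_rotvec(o) if o.size==3 else R.from_quat(o)).as_matrix()
def cam(n):
    c=manip.camera(n); c['R']=rot(c['orientation']); c['p']=np.array(c['position'])
    c['f']=192/np.tan(np.radians(c['vertical_fov'])/2); return c
def ray(c,u,v): return c['R']@np.array([(u-c['cx'])/c['f'],(v-c['cy'])/c['f'],1])
def atz(c,u,v,z):
    d=ray(c,u,v); return c['p']+d*(z-c['p'][2])/d[2]
def proj(c,P):
    q=(np.atleast_2d(P)-c['p'])@c['R']; return np.c_[q[:,0]/q[:,2]*c['f']+c['cx'],q[:,1]/q[:,2]*c['f']+c['cy']]
def tri(c1,p1,c2,p2):
    A=0;b=0
    for c,p in((c1,p1),(c2,p2)):
        d=ray(c,*p);d/=np.linalg.norm(d);M=np.eye(3)-np.outer(d,d);A=A+M;b=b+M@c['p']
    return np.linalg.solve(A,b)
def save(c,name): cv2.imwrite('pics/'+name,c['img'][:,:,::-1])
E
python3 - <<'E'
from h import *
np.set_printoptions(precision=3,suppress=True)
s=manip.observe(); print({k:s[k] for k in('position','tool_rot','contact_force','grip_width')})
ims=[]
for n in('scene','top'):
    c=cam(n); print(n,c['orientation'],c['p'],c['f'],c['cx'],c['cy']); cv2.imwrite(f'pics/{n}0.png',cv2.resize(c['img'][:,:,::-1],(800,600)))
    for q in('turntable','lever_pad','tube_center','tray_in','dish','valve_cover','foot_bracket','long_tube','end_cap','cushion_screw'):
        for d in manip.silhouettes(q,n)[:3]:
            m=d['mask'];v,u=np.nonzero(m); print(q,round(d['conf'],2),d['extent'],u.mean().round(1),v.mean().round(1),atz(c,u.mean(),v.mean(),0.01)[:2])
E
```

```text
{'position': array([ 0.215, -0.639,  0.244]), 'tool_rot': array([-3.098, -0.508,  0.001]), 'contact_force': array([-0.604, -1.214, -0.219]), 'grip_width': 0.9994882525969309}
scene [-2.489 -0.619  0.184] [ 0.793 -0.46   0.941] 352.8611115776424 254.52588236227623 192.5809275417108
turntable 0.83 [264.3, 122.8, 331.9, 224.2] 300.5 183.4 [0.62 0.19]
lever_pad 0.9 [281.3, 119.3, 297.8, 153.6] 291.2 132.8 [0.501 0.377]
tube_center 0.82 [207.4, 152.6, 235.1, 173.9] 221.5 162.0 [0.349 0.146]
tube_center 0.78 [287.1, 114.7, 313.6, 129.6] 302.3 120.3 [0.511 0.453]
tray_in 0.64 [107.2, 281.5, 179.4, 347.3] 145.6 314.5 [ 0.434 -0.376]
dish 0.7 [180.5, 230.5, 226.5, 270.5] 203.2 249.5 [ 0.467 -0.153]
valve_cover 0.91 [261.9, 271.2, 300.1, 313.1] 281.5 292.1 [ 0.718 -0.159]
foot_bracket 0.92 [206.0, 192.8, 239.2, 219.9] 223.3 204.4 [0.441 0.005]
long_tube 0.59 [300.2, 223.9, 321.8, 265.4] 310.1 246.2 [0.734 0.   ]
end_cap 0.74 [222.6, 368.3, 251.0, 384.0] 235.4 377.4 [ 0.71  -0.394]
cushion_screw 0.56 [235.8, 320.0, 255.5, 334.9] 246.7 328.0 [ 0.68  -0.283]
top [-2.19   2.204 -0.092] [0.469 0.01
[... 291 characters left out ...]
[187.4, 242.6, 220.6, 273.1] 203.0 256.7 [0.356 0.14 ]
tube_center 0.62 [188.4, 149.6, 207.1, 165.2] 196.8 158.2 [0.63  0.158]
tube_center 0.27 [123.8, 118.4, 236.6, 202.7] 192.1 161.3 [0.622 0.172]
tray_in 0.6 [362.4, 201.5, 411.2, 251.1] 386.6 227.0 [ 0.434 -0.372]
dish 0.56 [288.2, 193.2, 329.9, 237.9] 309.4 214.4 [ 0.471 -0.156]
valve_cover 0.67 [296.6, 103.3, 334.5, 141.6] 314.5 124.3 [ 0.726 -0.175]
foot_bracket 0.8 [239.0, 213.7, 262.4, 244.6] 251.6 226.6 [0.438 0.006]
end_cap 0.85 [383.7, 115.3, 410.1, 138.5] 396.8 126.1 [ 0.72 -0.41]
cushion_screw 0.68 [384.8, 114.2, 412.3, 137.3] 397.0 126.1 [ 0.72  -0.411]
cushion_screw 0.44 [344.5, 132.3, 362.4, 148.1] 353.3 139.8 [ 0.681 -0.284]
```

View pics/scene0.png

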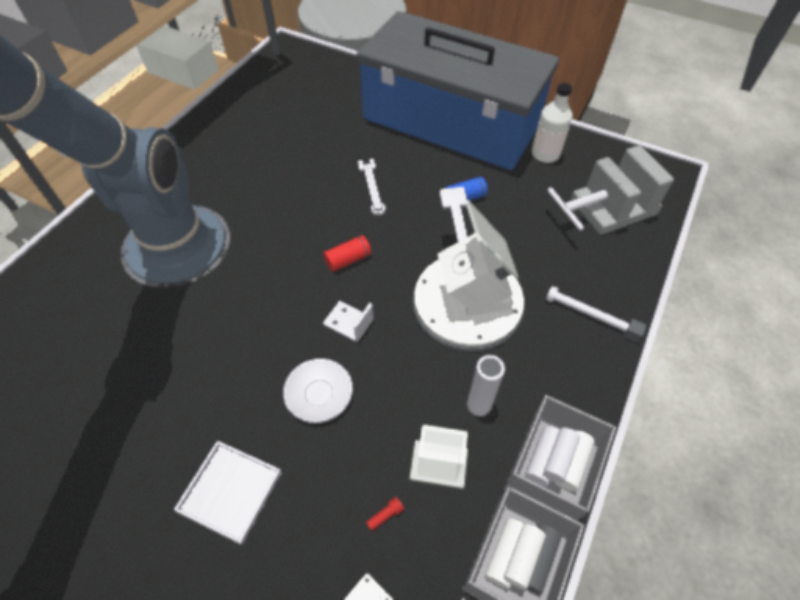

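View pics/top0.png

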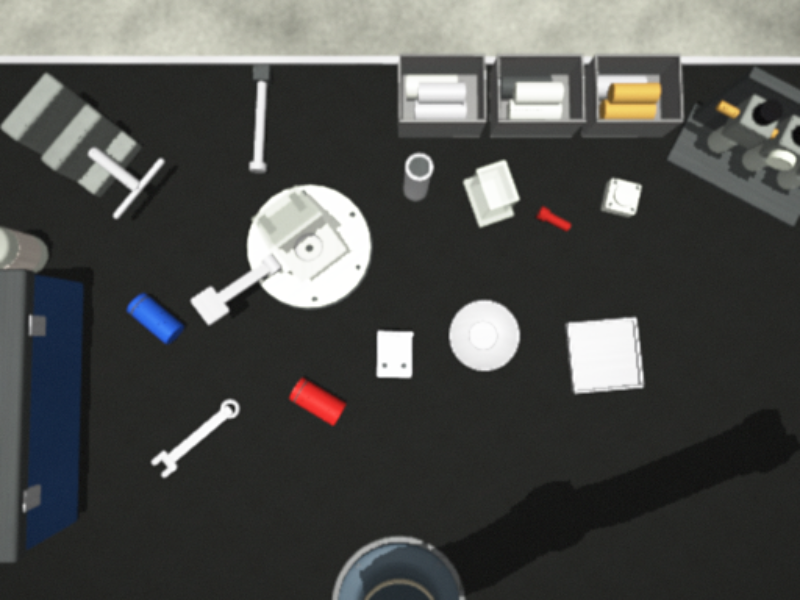

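Both views show the scene. In the top view the turntable is at about (309,246) of 800x600, the paddle at (211,305), the pocket cap at (310,247) and the tray at (605,355). In the scene view the cap is at (461,264) and the paddle at (453,197). Next I zoom in on both.

Run:
```python
from h import *
a=cam('top')['img'][110:215,115:245,::-1]; b=cam('scene')['img'][110:230,255:345,::-1]
A=cv2.resize(a,None,fx=3.4,fy=3.4,interpolation=cv2.INTER_CUBIC);B=cv2.resize(b,None,fx=3.8,fy=3.8,interpolation=cv2.INTER_CUBIC)
o=np.zeros((600,800,3),np.uint8);o[:A.shape[0],:A.shape[1]]=A;o[:B.shape[0],450:450+B.shape[1]]=B
cv2.imwrite('pics/z.png',o)
```

```text
(no output)
```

View pics/z.png

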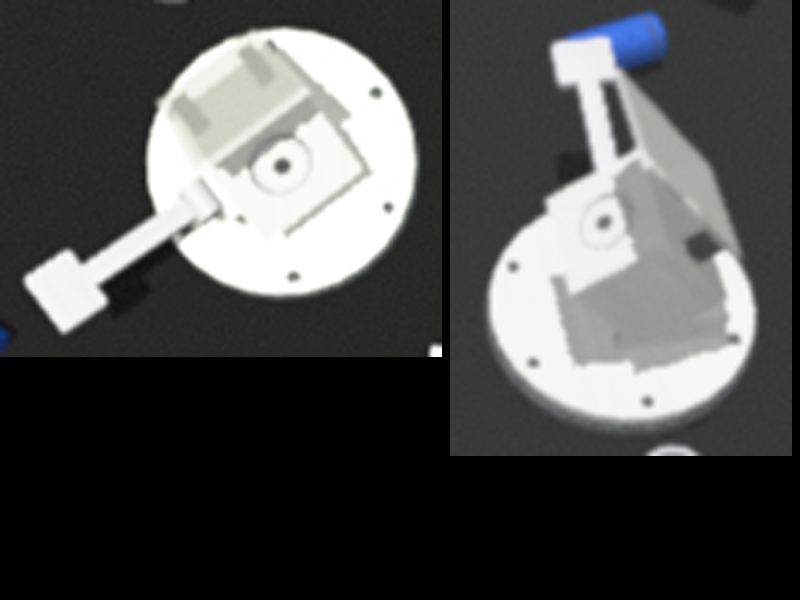

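The zoom shows the paddle centre at (66,291) in the left (top) crop and (582,61) in the right (scene) crop. The cap's dot is at (282,166) in the left crop and (603,222) in the right. The disc centre is at (282,162) in the left.

Run:
```python
from h import *
np.set_printoptions(precision=4,suppress=True)
t=cam('top');s=cam('scene')
T=lambda x,y:(115+x/3.4-.35,110+y/3.4-.35); S=lambda x,y:(255+(x-450)/3.8-.35,110+y/3.8-.35)
def go(n,a,b):
    P=tri(t,a,s,b);print(n,P,'resid px',proj(t,P)[0]-a,proj(s,P)[0]-b);return P
pad=go('pad',T(66,291),S(582,61));cap=go('cap',T(282,166),S(603,222))
c=atz(t,*T(282,162.5),.03);print('disc top',c)
# scene disc: bottom-most edge/left/right of top face
th=np.linspace(0,2*np.pi,721)
pts=proj(s,np.c_[c[0]+.112*np.cos(th),c[1]+.112*np.sin(th),0*th+.03]);print('scene disc pred L,R,bottom',pts[:,0].min(),pts[:,0].max(),pts[:,1].max(),'seen',S(488,0)[0],S(756,0)[0],S(0,420)[1])
d=pad-c;print('yaw from pad',np.degrees(np.arctan2(-d[0],d[1])))
for A,B in(((67,250),(108,298)),((24,282),(64,333))):
    e=atz(t,*T(*B),.1)-atz(t,*T(*A),.1);print('pad edge -x dir',np.degrees(np.arctan2(-e[1],-e[0])),np.linalg.norm(e))
for A,B in(((67,250),(24,282)),((108,298),(64,333))):
    e=atz(t,*T(*B),.1)-atz(t,*T(*A),.1);print('pad edge y dir',np.degrees(np.arctan2(-e[0],e[1])),np.linalg.norm(e))
e=atz(t,*T(285,235),.07)-atz(t,*T(368,172),.07);print('block edge',np.degrees(np.arctan2(-e[0],e[1])))
# tray
d=manip.silhouettes('tray_in','top')[0];m=d['mask'].astype(np.uint8);q=cv2.minAreaRect(max(cv2.findContours(m,0,1)[0],key=cv2.contourArea));print('tray',q)
P=[atz(t,*p,.012) for p in cv2.boxPoints(q)];print(np.mean(P,0),[np.linalg.norm(P[i]-P[i-1]) for i in range(4)],[np.degrees(np.arctan2(*(P[i]-P[i-1])[1::-1])) for i in range(4)])
d=manip.silhouettes('tray_in','scene')[0];v,u=np.nonzero(d['mask']);print('scene tray',atz(s,u.mean(),v.mean(),.008))
```

```text
pad [0.5204 0.2979 0.1266] resid px [0.1433 0.2172] [ 0.2001 -0.0358]
cap [0.6095 0.1383 0.1439] resid px [0.1115 0.1792] [ 0.1801 -0.0292]
disc top [0.6294 0.1536 0.03  ]
scene disc pred L,R,bottom 263.4672563643147 335.4774698339953 220.74602014411715 seen 264.65 335.1763157894737 220.1763157894737
yaw from pad 37.03826126066045
pad edge -x dir 40.57345524273223 0.04788929092375976
pad edge -x dir 38.31628674248456 0.04906923397083583
pad edge y dir 36.97605570508446 0.03983650546456558
pad edge y dir 38.70824278968433 0.04171269525530673
block edge 37.25076399466214
tray ((386.2287902832031, 226.9232940673828), (45.32851028442383, 45.79959487915039), 83.9909896850586)
[ 0.4344 -0.3708  0.012 ] [np.float64(0.1257855074817914), np.float64(0.12956706136725896), np.float64(0.12616543333205243), np.float64(0.12861931862890744)] [np.float64(4.662275485479161), np.float64(-84.40383235558217), np.float64(-175.76562975993875), np.float64(95.4353535175301)]
scene tray [ 0.4346 -0.3754  0.008 ]
```

```bash
cat >> h.py <<'E'
yaw=np.radians(37.2); X=np.array([np.cos(yaw),np.sin(yaw),0]);Y=np.array([-X[1],X[0],0]);Z=np.array([0,0,1.])
PAD=np.array([.5204,.2979,.1266]);CAP=np.array([.6095,.1383,.1439]);AX=-np.sin(.61)*X+np.cos(.61)*Z;TRAY=np.array([.4344,-.372,.004])
def frame(y,z): return np.c_[np.cross(y,z),y,z]
def row(p,Rm,p0=None,R0=None):
    s=manip.observe(); p0=np.array(s['position']) if p0 is None else p0; R0=rot(s['tool_rot']) if R0 is None else R0
    print(np.round(R0.T@(np.array(p)-p0)*1000,1).tolist(),np.round(np.degrees(R.from_matrix(R0.T@Rm).as_rotvec()),1).tolist())
E
python3 - <<'E'
from h import *
s=manip.observe();R0=rot(s['tool_rot']);print(R0.round(3))
nat=R.from_euler('z',101,degrees=True).as_matrix()@R0; print('nat',nat.round(2))
for sg in(1,-1):
    F=frame(sg*Y,-Z);print(sg,F.round(2).tolist(),np.degrees(R.from_matrix(nat.T@F).magnitude()))
    row([.52,-.2,.27],R.from_euler('z',55,degrees=True).as_matrix()@R0); row([.52,.1,.25],F); row([PAD[0],PAD[1],.18],F)
E
```

```text
[[ 0.948  0.319  0.   ]
 [ 0.319 -0.948 -0.   ]
 [ 0.     0.    -1.   ]]
nat [[-0.49  0.87  0.  ]
 [ 0.87  0.49  0.  ]
 [ 0.    0.   -1.  ]]
1 [[-0.8, -0.6, -0.0], [-0.6, 0.8, -0.0], [0.0, 0.0, -1.0]] 97.58758811155087
[428.9, -319.5, -24.7] [0.0, 0.0, -55.0]
[524.7, -603.8, -4.7] [-0.0, -0.0, 161.4]
[588.2, -791.3, 65.3] [-0.0, -0.0, 161.4]
-1 [[0.8, 0.6, -0.0], [0.6, -0.8, -0.0], [-0.0, -0.0, -1.0]] 82.41241214955265
[428.9, -319.5, -24.7] [0.0, 0.0, -55.0]
[524.7, -603.8, -4.7] [0.0, -0.0, -18.6]
[588.2, -791.3, 65.3] [0.0, -0.0, -18.6]
```

Emit:
play_rows(
  targets=[
    [0, 429, -320, -25, 0, 0, -9],
    [0, 429, -320, -25, 0, 0, -9],
    [0, 429, -320, -25, 0, 0, -9],
    [0, 429, -320, -25, 0, 0, -9],
    [0, 429, -320, -25, 0, 0, -9],
    [0, 429, -320, -25, 0, 0, -9],
    [0, 429, -320, -25, 0, 0, -9],
    [0, 429, -320, -25, 0, 0, -9],
    [0, 525, -604, -5, 0, 0, -18.6],
    [0, 525, -604, -5, 0, 0, -18.6],
    [0, 525, -604, -5, 0, 0, -18.6],
    [0, 525, -604, -5, 0, 0, -18.6],
    [0, 588, -791, 45, 0, 0, -18.6],
    [0, 588, -791, 65, 0, 0, -18.6],
    [0, 588, -791, 65, 0, 0, -18.6],
    [0, 588, -791, 65, 0, 0, -18.6],
    [0, 588, -791, 65, 0, 0, -18.6],
    [0, 588, -791, 65, 0, 0, -18.6],
  ],
)

```text
clock: 3.65
position: [0.5187, 0.3012, 0.1795]
tool_rot: [-2.973, -1.01, 0.002]
contact_force: [-0.7, 0.3, 0.6]
grip_width: 0.003
finger_force: 0.0
```

Run:
```python
from h import *
s=manip.observe();print(s['joints'],s['contact_force'])
row([PAD[0],PAD[1],.145],frame(-Y,-Z))
```

```text
[-0.19227103  0.46787388 -0.54103865  1.76451225  0.27923646  0.98721431
 -1.756879  ] [-0.65117654  0.28553106  0.56813054]
[-0.6, 3.8, 34.5] [-0.1, 0.0, 0.3]
```

Emit:
play_rows(
  targets=[
    [0, 0, 4, 20, 0, 0, 0],
    [0, 0, 4, 34, 0, 0, 0],
    [0, 0, 4, 42, 0, 0, 0],
    [0, 0, 4, 48, 0, 0, 0],
    [0, 0, 4, 54, 0, 0, 0],
    [0, 0, 4, 60, 0, 0, 0],
    [0, 0, 4, 66, 0, 0, 0],
    [0, 0, 4, 72, 0, 0, 0],
    [0, 0, 4, 78, 0, 0, 0],
    [0, 0, 4, 83, 0, 0, 0],
    [0, 0, 4, 88, 0, 0, 0],
    [0, 0, 4, 91, 0, 0, 0],
    [0, 0, 4, 91, 0, 0, 0],
  ],
)

```text
clock: 5.28
position: [0.5221, 0.2946, 0.0896]
tool_rot: [-2.977, -1.002, 0.001]
contact_force: [-2.5, 1.4, 3.8]
grip_width: -0.003
finger_force: 2.1
```

Emit:
play_rows(
  targets=[
    [0, 0, 0, 3, 0, 0, 0],
    [0, 0, 0, 5, 0, 0, 0],
    [0, 0, 0, 7, 0, 0, 0],
    [0, 0, 0, 8, 0, 0, 0],
    [0, 0, 0, 9, 0, 0, 0],
    [0, 0, 0, 9, 0, 0, 0],
  ],
)

```text
clock: 6.02
position: [0.5227, 0.2942, 0.0847]
tool_rot: [2.976, 1.0, 0.001]
contact_force: [-10.2, -6.4, 30.6]
grip_width: -0.003
finger_force: 14.9
```

Emit:
play_rows(
  targets=[
    [0, 0, 0, -30, 0, 0, 0],
    [0, 0, 0, -90, 0, 0, 0],
    [0, 0, 0, -150, 0, 0, 0],
    [85, 0, 0, -190, 0, 0, 0],
    [85, 0, 0, -190, 0, 0, 0],
    [85, 0, 0, -190, 0, 0, 0],
  ],
)

```text
clock: 6.78
position: [0.5226, 0.2933, 0.2693]
tool_rot: [2.977, 1.001, -0.002]
contact_force: [-0.6, 0.1, -0.5]
grip_width: 0.637
finger_force: 0.0
```

Run:
```python
from h import *
o=np.zeros((600,800,3),np.uint8)
t=cam('top');s=cam('scene')
top=CAP+.042*AX
print(proj(t,np.array([top,PAD-[0,0,.059]])),proj(s,np.array([top,PAD-[0,0,.059]])))
A=cv2.resize(t['img'][110:215,115:245,::-1],None,fx=3.4,fy=3.4,interpolation=cv2.INTER_CUBIC);B=cv2.resize(s['img'][110:230,255:345,::-1],None,fx=3.8,fy=3.8,interpolation=cv2.INTER_CUBIC)
o[:A.shape[0],:A.shape[1]]=A;o[:B.shape[0],450:450+B.shape[1]]=B;cv2.imwrite('pics/z2.png',o)
F=frame(-Y,-AX)
row(top+.1*AX,F)
```

```text
[[201.91594619 164.56436453]
 [140.74317504 196.58343625]] [[287.79655985 161.51567617]
 [288.06339265 138.34027101]]
[-105.5, 176.3, 8.5] [0.0, 35.1, -0.0]
```

View pics/z2.png

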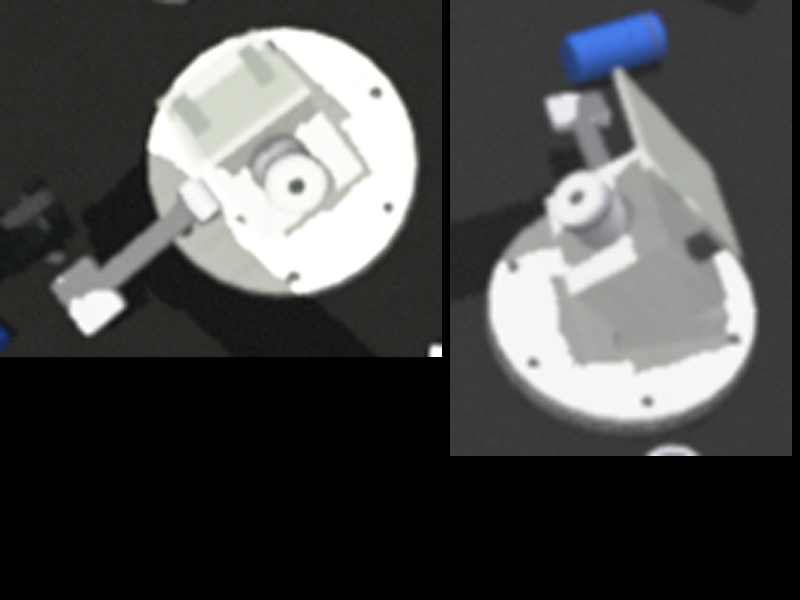

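The cylinder stands out of the block. Its cap dot is at (297,186) in the left crop and (575,198) in the right, within 0.3 px of my prediction, and the lever is down. I'm going to the tilted pre-grasp.

Emit:
play_rows(
  targets=[
    [85, -50, 40, -20, 0, 10, 0],
    [85, -105, 90, -10, 0, 20, 0],
    [85, -105, 140, 0, 0, 30, 0],
    [85, -105, 176, 8, 0, 35, 0],
    [85, -105, 176, 8, 0, 35, 0],
    [85, -105, 176, 8, 0, 35, 0],
    [85, -105, 176, 8, 0, 35, 0],
    [85, -105, 176, 8, 0, 35, 0],
  ],
)

```text
clock: 7.88
position: [0.5453, 0.0923, 0.2625]
tool_rot: [-2.676, -0.905, -0.844]
contact_force: [0.9, 0.1, -0.0]
grip_width: 0.994
finger_force: 0.0
```

Run:
```python
from h import *
s=manip.observe();print(s['joints'])
row(CAP+(.042-.022)*AX,frame(-Y,-AX))
```

```text
[ 0.49176201  0.11980006 -0.6073828   2.13094925 -0.58339783  0.44738374
 -0.54147219]
[-3.3, 2.3, 122.4] [-0.1, -0.0, 0.1]
```

Emit:
play_rows(
  targets=[
    [85, -3, 2, 40, 0, 0, 0],
    [85, -3, 2, 70, 0, 0, 0],
    [85, -3, 2, 95, 0, 0, 0],
    [85, -3, 2, 110, 0, 0, 0],
    [85, -3, 2, 120, 0, 0, 0],
    [85, -3, 2, 120, 0, 0, 0],
    [85, -3, 2, 120, 0, 0, 0],
  ],
)

```text
clock: 8.75
position: [0.5995, 0.1302, 0.1628]
tool_rot: [-2.677, -0.904, -0.845]
contact_force: [0.7, 0.1, 0.4]
grip_width: 0.994
finger_force: 0.0
```

Emit:
play_rows(
  force=45,
  targets=[
    [40, 0, 0, 0, 0, 0, 0],
    [40, 0, 0, 0, 0, 0, 0],
    [40, 0, 0, 0, 0, 0, 0],
    [30, 0, 0, 0, 0, 0, 0],
    [30, 0, 0, 0, 0, 0, 0],
    [30, 0, 0, 0, 0, 0, 0],
    [30, 0, 0, 0, 0, 0, 0],
    [30, 0, 0, 0, 0, 0, 0],
  ],
)

```text
clock: 9.75
position: [0.5994, 0.1293, 0.1626]
tool_rot: [-2.678, -0.902, -0.845]
contact_force: [-4.4, -0.5, 5.5]
grip_width: 0.499
finger_force: 45.8
```

Emit:
play_rows(
  targets=[
    [30, 0, 0, -8, 0, 0, 0],
    [30, 0, 0, -20, 0, 0, 0],
    [30, 0, 0, -35, 0, 0, 0],
    [30, 0, 0, -50, 0, 0, 0],
    [30, 0, 0, -65, 0, 0, 0],
    [30, 0, 0, -80, 0, 0, 0],
    [30, 0, 0, -95, 0, 0, 0],
    [30, 0, 0, -105, 0, 0, 0],
    [30, 0, 0, -105, 0, 0, 0],
  ],
)

```text
clock: 10.88
position: [0.5517, 0.0925, 0.2492]
tool_rot: [-2.679, -0.902, -0.847]
contact_force: [0.8, -1.0, -2.9]
grip_width: 0.504
finger_force: 46.5
```

Run:
```python
from h import *
print(manip.observe()['joints'])
a=cam('top')['img'];b=cam('scene')['img']
o=np.zeros((600,800,3),np.uint8)
A=cv2.resize(a[90:290,100:300,::-1],(400,400));B=cv2.resize(b[80:280,180:380,::-1],(400,400))
o[:400,:400]=A;o[:400,400:]=B;cv2.imwrite('pics/z3.png',o)
c,sn=np.cos(np.radians(-5)),np.sin(np.radians(-5))
D=frame(-Y,-Z)
s=manip.observe();p=np.array(s['position'])
for a in(0,):
    row([.5,.05,.28],D)
```

```text
[ 0.14826409  0.11835512 -0.24548542  2.15207406 -0.712998    0.43797888
 -0.42237729]
[-36.6, 3.0, -64.5] [-0.0, -35.0, 0.0]
```

View pics/z3.png

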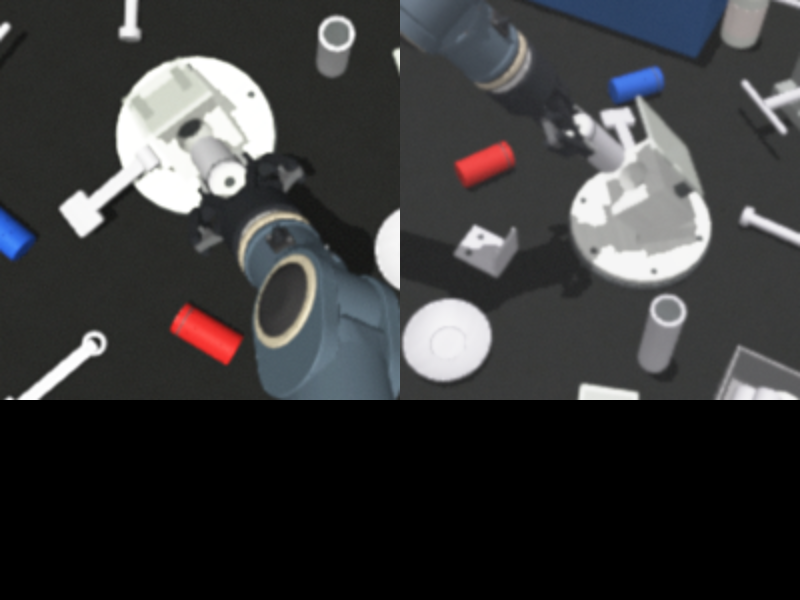

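The cylinder is out and held, with its dark cap hole at (229,181) in the left panel, clear of the pocket mouth at (190,128). Next I bring it upright.

Emit:
play_rows(
  targets=[
    [30, -5, 0, -25, 0, 0, 0],
    [30, -20, 0, -50, 0, -4, 0],
    [30, -36, 3, -64, 0, -10, 0],
    [30, -36, 3, -64, 0, -16, 0],
    [30, -36, 3, -64, 0, -22, 0],
    [30, -36, 3, -64, 0, -28, 0],
    [30, -36, 3, -64, 0, -33, 0],
    [30, -36, 3, -64, 0, -35, 0],
    [30, -36, 3, -64, 0, -35, 0],
    [30, -36, 3, -64, 0, -35, 0],
  ],
)

```text
clock: 12.22
position: [0.5003, 0.05, 0.2798]
tool_rot: [-2.978, -1.001, 0.0]
contact_force: [-0.7, 0.1, -3.1]
grip_width: 0.5
finger_force: 46.6
```

Run:
```python
from h import *
print(manip.observe()['joints'])
D=frame(-Y,-Z); row([.5,-.15,.26],D); row([.4344,-.372,.2],D); row([.4344,-.372,.1],D)
```

```text
[ 0.01266289  0.16673056 -0.22227781  1.87948743  0.04082138  1.09981162
 -1.14720049]
[-121.1, 159.2, 19.8] [-0.0, -0.0, -0.0]
[-307.5, 296.5, 79.7] [-0.0, -0.0, -0.0]
[-307.5, 296.5, 179.7] [-0.0, -0.0, -0.0]
```

Emit:
play_rows(
  targets=[
    [30, -35, 45, 0, 0, 0, 0],
    [30, -75, 95, 5, 0, 0, 0],
    [30, -115, 150, 5, 0, 0, 0],
    [30, -160, 180, 5, 0, 0, 0],
    [30, -205, 215, 10, 0, 0, 0],
    [30, -250, 250, 30, 0, 0, 0],
    [30, -285, 280, 50, 0, 0, 0],
    [30, -307, 296, 75, 0, 0, 0],
    [30, -307, 296, 110, 0, 0, 0],
    [30, -307, 296, 140, 0, 0, 0],
    [30, -307, 296, 165, 0, 0, 0],
    [30, -307, 296, 180, 0, 0, 0],
    [30, -307, 296, 180, 0, 0, 0],
    [30, -307, 296, 180, 0, 0, 0],
  ],
)

```text
clock: 13.98
position: [0.4358, -0.3716, 0.1012]
tool_rot: [2.976, 1.001, 0.002]
contact_force: [-0.1, -0.6, -3.0]
grip_width: 0.502
finger_force: 46.8
```

Run:
```python
from h import *
t=cam('top');b=cam('scene')
o=np.zeros((600,800,3),np.uint8)
o[:480,:400]=cv2.resize(t['img'][170:290,340:440,::-1],(400,480),interpolation=cv2.INTER_CUBIC);o[:480,400:]=cv2.resize(b['img'][250:370,90:190,::-1],(400,480),interpolation=cv2.INTER_CUBIC)
cv2.imwrite('pics/z4.png',o)
```

```text
(no output)
```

View pics/z4.png

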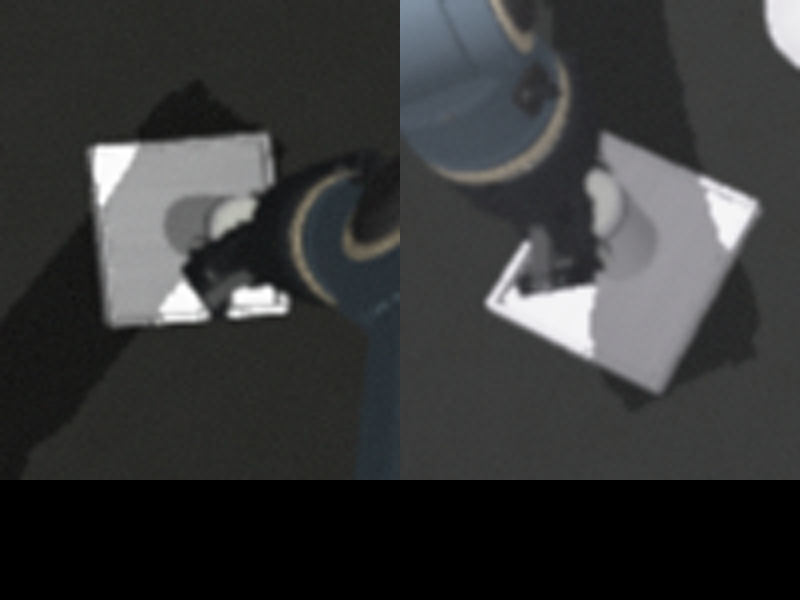

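The cylinder hangs upright over the middle of the tray, its foot at about (187,222) in the left panel and (632,243) in the right. I'm lowering it slowly.

Emit:
play_rows(
  targets=[
    [30, 0, 0, 8, 0, 0, 0],
    [30, 0, 0, 15, 0, 0, 0],
    [30, 0, 0, 19, 0, 0, 0],
    [30, 0, 0, 21, 0, 0, 0],
    [30, 0, 0, 22, 0, 0, 0],
    [30, 0, 0, 23, 0, 0, 0],
  ],
)

```text
clock: 14.82
position: [0.4354, -0.371, 0.0774]
tool_rot: [2.977, 1.002, 0.0]
contact_force: [-0.6, 1.5, 3.4]
grip_width: 0.501
finger_force: 47.2
```

Emit:
play_rows(
  targets=[
    [30, 0, 0, 0.7, 0, 0, 0],
    [30, 0, 0, 1.4, 0, 0, 0],
    [30, 0, 0, 1.4, 0, 0, 0],
  ],
)

```text
clock: 15.2
position: [0.4355, -0.3709, 0.0773]
tool_rot: [2.977, 1.002, 0.001]
contact_force: [-2.8, 2.3, 8.1]
grip_width: 0.501
finger_force: 48.0
```

Emit:
play_rows(
  force=20,
  targets=[
    [30, 0, 0, -1, 0, 0, 0],
    [30, 0, 0, -1, 0, 0, 0],
    [48, 0, 0, -1, 0, 0, 0],
    [52, 0, 0, -1, 0, 0, 0],
    [60, 0, 0, -1, 0, 0, 0],
    [75, 0, 0, -1, 0, 0, 0],
    [75, 0, 0, -1, 0, 0, 0],
    [75, 0, 0, -1, 0, 0, 0],
  ],
)

```text
clock: 16.2
position: [0.4352, -0.371, 0.0767]
tool_rot: [2.977, 1.002, 0.0]
contact_force: [-0.5, -0.2, -0.2]
grip_width: 0.879
finger_force: 0.0
```

Emit:
play_rows(
  targets=[
    [80, 0, 0, -15, 0, 0, 0],
    [80, 0, 0, -40, 0, 0, 0],
    [80, 0, 0, -80, 0, 0, 0],
    [80, 0, 0, -130, 0, 0, 0],
    [80, -60, 30, -160, 0, 0, 0],
    [80, -110, 60, -160, 0, 0, 0],
    [80, -150, 80, -160, 0, 0, 0],
    [80, -150, 80, -160, 0, 0, 0],
    [80, -150, 80, -160, 0, 0, 0],
  ],
)

```text
clock: 17.32
position: [0.3646, -0.5247, 0.2372]
tool_rot: [-2.977, -1.003, -0.002]
contact_force: [0.1, -0.5, -0.9]
grip_width: 0.936
finger_force: 0.0
```

Run:
```python
from h import *
t=cam('top');b=cam('scene')
o=np.zeros((600,800,3),np.uint8)
o[:300,:400]=cv2.resize(t['img'][:,:,::-1],(400,300));o[:300,400:]=cv2.resize(b['img'][:,:,::-1],(400,300))
o[300:,:300]=cv2.resize(t['img'][180:280,340:440,::-1],(300,300));o[300:,400:700]=cv2.resize(b['img'][260:360,90:190,::-1],(300,300))
cv2.imwrite('pics/z5.png',o)
```

```text
(no output)
```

View pics/z5.png

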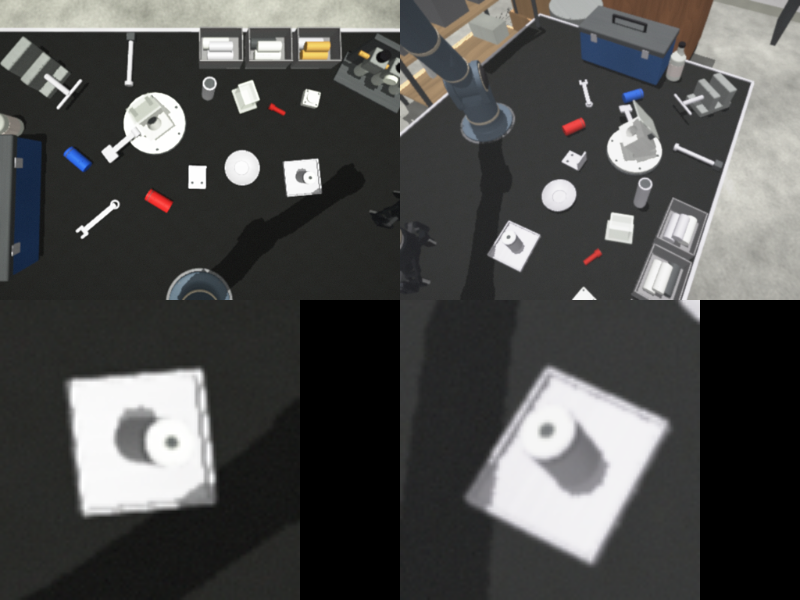

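The cylinder stands upright in the tray, cap up (cap at (171,441) lower left and (547,430) lower right). Everything else is where it was, and the gripper is clear.

```bash
python3 -c "
from station import manip
print(manip.job_done())"
```

```text
the job is handed in; nothing more can be done
None
```

I pressed the lever down to its stop, drew the cylinder out of the pocket and stood it upright, cap up, on the floor of the square tray; I let go, nothing else moved, and the job is handed in at about 17 s of the 54 s allowed.

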